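Clamp a carton in the labelling jig

TASK

With the fingertips, push the yellow carton that stands in the labelling jig along between its rails until its end sits flush against the aluminium end stop. Then push the red-handled lever of the toggle clamp over past its middle, towards the carton, so that it snaps over to its other side and its rubber pad holds the carton down. Only touch and push: do not pick up, lift or tip the carton, leave the padlock, tape measure and brass weight beside the jig where they are, and finish clear of everything.

Things in the scene. Friction and masses are not known exactly. Their poses are not given: they have to be found in the camera images.
- jig: Labelling jig, fixed on the worktop: plywood board 335x104x12 mm, two guide rails, end stop, toggle clamp behind the stop. Origin on the worktop, midway between the rails, under the stop's face. x axis: along the rails towards the stop (the way to push the carton); z up. Board from x = -205 to +130 mm; rails from x = -185 to 0, 10 mm wide and high (tops at z = 22 mm), 61 mm apart inside.
- stop_face (a point): Middle of the face of the aluminium end stop that the carton is to meet: x = 0, z = 28 mm in the jig's frame. The stop is 81 mm wide, 12 mm thick (x = 0 to 12 mm), its top 44 mm above the worktop.
- clamp_pivot (a point): Middle of the lever's pivot axis, which is parallel to the jig's y axis: x = 45, y = 0, z = 85 mm in the jig's frame. The grey bracket that carries it stands at x = 18 to 74 mm, y within 23 mm (its feet within 37 mm, up to z = 20 mm), top at z = 95 mm. No part of the clamp but the lever lies at x above 74 mm.
- carton: Small yellow carton, 55x95x45 mm, about 0.45 kg (varies), standing on the board (its top at z = 57 mm) between the rails, length along them, 30 to 70 mm short of the end stop. Origin: centre of its underside; its y axis runs along the 95 mm length. Flush with the stop its origin is at x = -47.5 mm in the jig's frame. Slides with ordinary friction (a few N).
- clamp_lever (a joint): Lever angle, rad. 0: open, handle leaning 40 deg from upright away from the carton (to jig +x). Grows as the handle is pushed towards the carton (jig -x); upright at 0.70, the middle. A spring drives it away from the middle: it resists up to 6 N at the grip and falls back if let go before; past 0.75 it snaps over by itself, resting at about 1.41 on the carton (1.45 with nothing under the pad).
- lever_tip (a point): Top end of the lever's handle, on its centre line, 118.5 mm from the pivot. Red round grip 21 mm thick down to 45 mm from the pivot. Handle, arm and pad are one rigid part. In the jig's frame (y = 0) the tip is at x = 121, z = 176 mm open; x = 45, z = 203 mm upright; x = -31, z = 176 mm snapped over.
- clamp_pad: Round rubber pad, 20 mm across, at the end of the lever's 75 mm arm. Its origin is the centre of its face (the rubber gives up to 4 mm under load). With the lever open the arm and pad stand up steeply over the stop; snapped over, the arm is level and the pad presses on the carton's top, at x = -30 mm in the jig's frame, with about 7 N.
- padlock: Brass padlock lying on the worktop on the robot's side of the jig, 64 x 40 x 18 mm; leave it. Origin: centre of its underside.
- tape_measure: Red tape measure on its side, on the far side of the jig, 66 x 94 x 35 mm; leave it. Origin: centre of its underside.
- weight: Brass bell weight on the far side of the jig near the clamp, 42 mm across, 46 mm high; leave it. Origin: centre of its underside.
Not all that is in view belongs to the job. Leave any orange look-alike of the carton alone.

How it is judged:
On the way, in this order (a step that is already met when the one before it is completed fails the run):
1. the carton's end is against the end stop (within 4 mm) while the clamp is still open (x of carton in the frame of jig above -0.0515 m and value of joint clamp_lever below 0.7 rad), for 0.1 s.
2. the lever has snapped over to the carton's side (value of joint clamp_lever above 1.3 rad), for 0.2 s.
At the end, for the whole second after the job is handed in: the carton stands flat on the board between the rails, its end within 4 mm of the end stop, at rest; the lever is snapped over (above 1.3 rad) and its pad presses on the carton with more than 2 N (x of carton in the frame of jig between -0.0515 and -0.043 m and y of carton in the frame of jig between -0.006 and 0.006 m and height (world z) of carton below 0.016 m and angle between carton's own z axis and vertical below 0.06 rad and linear speed of carton below 0.01 m/s and value of joint clamp_lever above 1.3 rad and contact force between clamp_pad and carton above 2 N); the robot touches nothing.
It fails at once if the carton is lifted (its underside more than 10 mm above the board) (height (world z) of carton above 0.022 m).
It fails at once if the carton is tipped by more than 0.2 rad (angle between carton's own z axis and vertical above 0.2 rad).
It fails at once if the padlock is moved by more than 15 mm (distance of padlock from where it was at the start of the episode above 0.015 m).
It fails at once if the tape measure is moved by more than 15 mm (distance of tape_measure from where it was at the start of the episode above 0.015 m).
It fails at once if the brass weight is moved by more than 15 mm (distance of weight from where it was at the start of the episode above 0.015 m).
It also fails if it takes over 46 s, if anything falls off the work surface, if the arm or the gripper's body presses on something with over 40 N, if the wrist force passes 120 N, or if a joint passes its speed limit or range.

ROBOT

A 6-joint arm with a two-finger parallel gripper is mounted at the origin on a cart in front of the work surface, level with it; the furniture and walls round the work are solid. World frame = base frame: x ahead of the robot, y to its left, z up, the work surface at z = 0. Lengths are in m, angles in rad, forces in N, time in s.
With the tool pointing down it reaches from about 0.3 to 1 m from the base axis. Payload 5.1 kg.
Tool frame: the origin (TCP) lies midway between the tips of the shut fingers; the grasp point (between the pads) lies 19 mm behind it; z points along the fingers, y is the line along which they close (so a half turn about z gives the same grasp; the last joint's range is limited). The gripper opens to 95 mm and grips with 3 to 60 N. Pads are 20 mm wide; open, the fingers measure 119 mm over their backs; the gripper's body (75 mm by 180 mm) begins 59 mm behind the grasp point.
Start: joints at [1.143, 0.124, 1.65, -0, 1.367, -0.083], TCP at [0.22, 0.612, 0.215] pointing down, gripper open.
Joint ranges: [-2.61, 2.61], [-1.02, 2.33], [0.03, 2.71], [-1.35, 4.49], [0.32, 2.68], [-2.91, 2.91]. Speed limits (rad/s): [2.57, 2.57, 3.14, 3.14, 3.14, 3.14].

INTERFACE

Orientations are given as a unit quaternion [w, x, y, z].
In Python, from station import env gives the robot as it stands.
- The arm moves only by the tool send_rows, never from a script. Its argument "rows" is a list of rows, each a list of 2 entries, a list of its own where there are three numbers: the shift along the tool's x, y, z in mm, then the turn, a rotation vector about the tool's x, y, z in rad. A call has 1 to 12 rows; each row shifts and turns the commanded pose from where the row before left it, along the tool's axes as they then stand; what a row does not reach is not made up. A row lasts 1/10 s, in which the tool goes at most 50 mm and 8.59 degrees, less where a joint would pass 70% of its speed; a pose out of reach is approached as far as the arm can. A call is refused whole if a number of a shift passes 50 or a number of a turn 0.15, either way. A call with a gripper value outside its range is refused whole. "gripper" is the opening, from -1 (shut) to 1 (fully open), set as the call begins (left out, the last holds). The fingers move at their own pace and stop on an object; "squeeze" is the grip in N (left out, the last holds). Time passes only in rows, so rows that do not move let the fingers close. It gives the time, the measured TCP pose, the force, the opening and the grip force at its end, in the units of the state.
- env.sense(): the state, without advancing time (a new reading comes with each control period).
- env.grab_frame(name): name is "side" or "top"; returns a dict with "image" (420x560x3 uint8, red, green, blue), "fx", "fy", "cx", "cy" (pixels), "D" ([k1, k2, p1, p2, k3] as OpenCV has them; the pictures are not rectified), "camera_from_world" (4x4, takes a point from world to camera coordinates). Camera axes: x right, y down, z forward; pixel columns grow to the right and rows downward; lengths in m; the calibration is good to about 2 mm. A picture is of the moment at which its call begins. There is no depth.
- env.finish_job(): hands the job in; it is judged then, once.
The state is a dict: "time_s": time; "qpos": joint angles; "qd": joint speeds; "tau": joint torques, N m; "position": TCP position; "eef_rot": TCP orientation; "force": force on the tool from outside, world axes, zero at the start; "torque": the same for the moment, N m; "grip_width": finger opening in m; "finger_force": force on a finger pad.
Only numpy, scipy, OpenCV 4.12 (cv2) and the standard library are available. Lean on these libraries where they do the work, as an engineer would, in place of code of your own. Each camera call takes 0.05 s, during which the arm holds its last target. There are 200 camera calls.

## Working session

There is one attempt and no reset: what is moved stays moved. The work goes in short steps, Python scripts to look and compute and a tool call to move; the robot and the scene stay as the last step left them, time stands still between calls to the robot, and variables do not carry over. Pictures are saved under pics/ and viewed, at most 10 in all, crops included, and the job is handed in when it is done.

Besides the shell and the picture viewer there is one more tool, called after "Call:" in YAML: its name, and indented under it one key for each argument. send_rows: Moves the arm, as the interface text tells. Its arguments: {"type":"object","properties":{"rows":{"type":"array"},"gripper":{"type":"number"},"squeeze":{"type":"number"}},"required":["rows"]}

```bash
mkdir -p pics; python3 - <<'E'
from station import env
import cv2,numpy as np
s=env.sense();print(s['time_s'],s['position'],s['eef_rot'],s['force'],s['grip_width'])
for n in("side","top"):
    f=env.grab_frame(n);cv2.imwrite(f"pics/{n}0.png",f["image"][:,:,::-1]);np.save(f"{n}0.npy",f,allow_pickle=True)
    print(n,f["fx"],f["cx"],f["cy"],f["D"],np.round(f["camera_from_world"],3).tolist())
E
```

```text
0.0 [0.21947378 0.61115313 0.21339507] [-2.47927342e-04  1.71553239e-01  9.85174324e-01 -9.88367003e-04] [-1.23730309 -0.48500792  0.05474996] 0.09507398391712904
side 437.2626895536379 279.5094013007303 213.5544981583832 [0.04877639 0.         0.         0.         0.        ] [[-0.982, -0.189, -0.015, 0.623], [-0.055, 0.357, -0.932, 0.058], [0.181, -0.915, -0.361, 1.046], [0.0, 0.0, 0.0, 1.0]]
top 539.3459714418511 291.4125258249568 205.1253283219299 [0.05345201 0.         0.         0.         0.        ] [[0.007, -0.999, -0.039, 0.313], [-0.983, 0.0, -0.183, 0.567], [0.183, 0.04, -0.982, 0.944], [0.0, 0.0, 0.0, 1.0]]
```

View pics/side0.png

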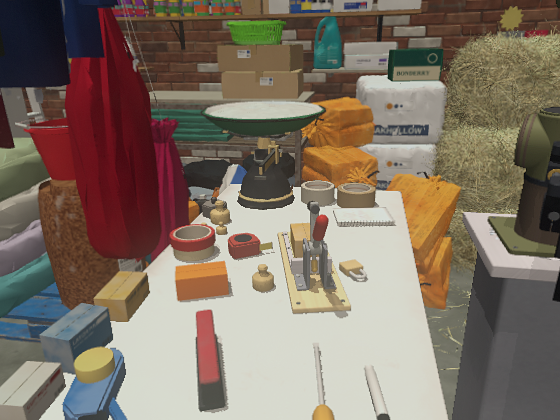

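View pics/top0.png

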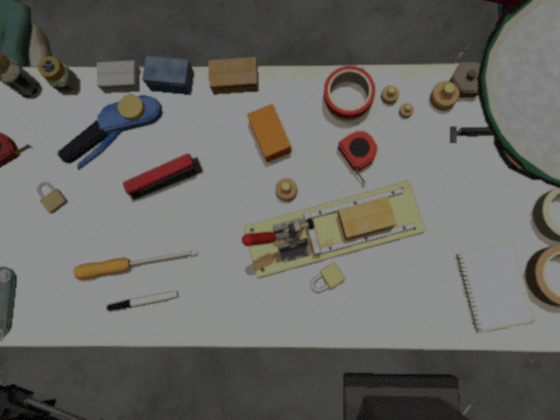

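The side view shows the jig at about (315,270), with its lever's red grip at (320,228). In the top view the board runs from (250,245) to (420,210), carton at (367,218), stop at (312,232), red grip at (258,239); padlock at (327,277), weight at (286,188), tape at (358,150).

```bash
cat > h.py <<'E'
import numpy as np,cv2
def load(n): return np.load(n+".npy",allow_pickle=True).item()
def KD(f): return np.array([[f["fx"],0,f["cx"]],[0,f["fy"],f["cy"]],[0,0,1.]]),np.array(f["D"],float)
def ray(f,uv):
    K,D=KD(f);p=cv2.undistortPoints(np.array(uv,float).reshape(-1,1,2),K,D)[:,0]
    T=np.array(f["camera_from_world"]);R=T[:3,:3];return -R.T@T[:3,3],np.c_[p,np.ones(len(p))]@R
def onplane(f,uv,z):
    o,d=ray(f,uv);return o+d*((z-o[2])/d[:,2])[:,None]
def proj(f,P):
    K,D=KD(f);T=np.array(f["camera_from_world"])
    return cv2.projectPoints(np.array(P,float).reshape(-1,1,3),cv2.Rodrigues(T[:3,:3])[0],T[:3,3],K,D)[0][:,0]
def tri(f,a,g,b):
    o,d=ray(f,[a]);p,e=ray(g,[b]);d,e=d[0],e[0]
    s=np.linalg.lstsq(np.c_[d,-e],p-o,rcond=None)[0];A=o+s[0]*d;B=p+s[1]*e
    return (A+B)/2,np.linalg.norm(A-B)
E
python3 - <<'E'
from h import *
f=load("top0");g=load("side0");im=f["image"]
hsv=cv2.cvtColor(im,cv2.COLOR_RGB2HSV)
m=((hsv[...,0]>10)&(hsv[...,0]<40)&(hsv[...,1]>45)).astype(np.uint8)*255
r=np.zeros_like(m);r[175:285,235:435]=m[175:285,235:435]
n,l,st,c=cv2.connectedComponentsWithStats(r)
for i in range(1,n):
    if st[i,4]>100: print(st[i],c[i])
cs,_=cv2.findContours(r,cv2.RETR_EXTERNAL,cv2.CHAIN_APPROX_NONE);b=max(cs,key=cv2.contourArea)
box=cv2.boxPoints(cv2.minAreaRect(b));print(box.tolist());P=onplane(f,box,.012);print(P.round(4).tolist(),[np.linalg.norm(P[i]-P[i-1]).round(4) for i in range(4)])
v=lambda I:cv2.resize(I,None,fx=4,fy=4,interpolation=cv2.INTER_CUBIC)
cv2.imwrite("pics/tc.png",v(im[165:305,238:438])[...,::-1])
cv2.imwrite("pics/sc.png",cv2.resize(g["image"][190:320,265:375],None,fx=4.5,fy=4.5,interpolation=cv2.INTER_CUBIC)[...,::-1])
E
```

```text
[276 178  21  24 397] [285.92443325 189.62720403]
[ 244  181  181   97 6748] [339.08906343 228.4141968 ]
[320 263  25  22 373] [332.01876676 274.61662198]
[[241.40744018554688, 226.4268798828125], [410.3872985839844, 179.73507690429688], [424.7667541503906, 231.77496337890625], [255.78689575195312, 278.4667663574219]]
[[0.5327, 0.4132, 0.012], [0.6248, 0.0856, 0.012], [0.523, 0.0619, 0.012], [0.4328, 0.3833, 0.012]] [np.float64(0.1043), np.float64(0.3403), np.float64(0.1045), np.float64(0.3338)]
```

View pics/tc.png

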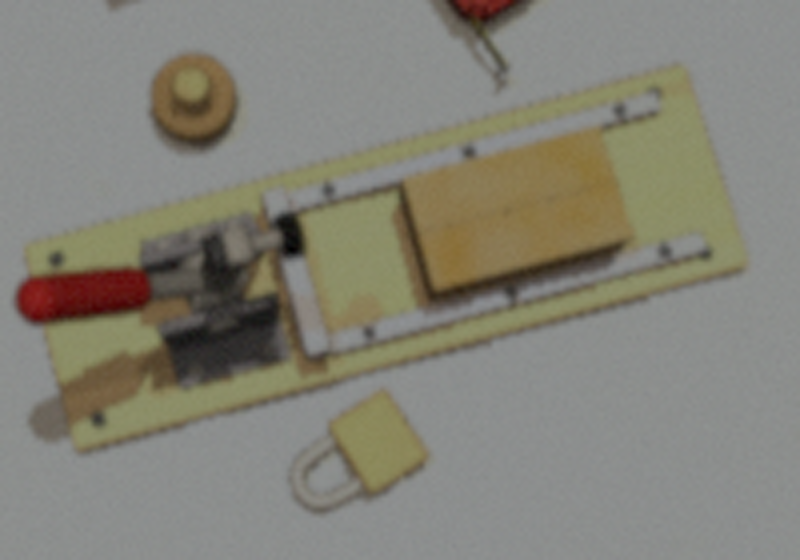

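View pics/sc.png

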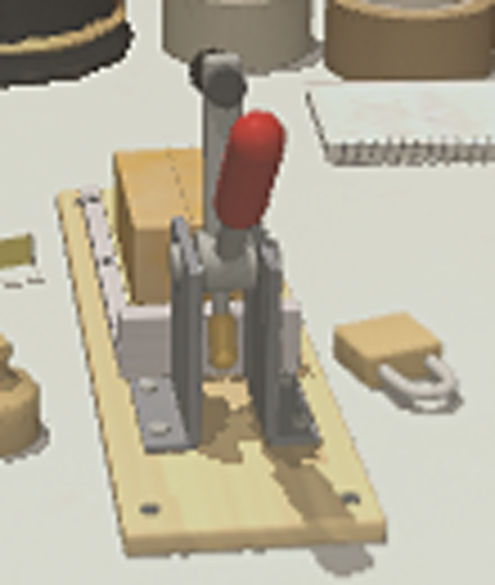

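Top crop: board corners (22,243), (683,65), (748,268), (80,452); carton top (405,180), (600,128), (633,240), (437,293); grip end about (35,300). Side crop: carton top edge (133,220)–(113,153), grip top (262,115), board corners (128,545), (383,530).

```bash
python3 - <<'E'
from h import *
f=load("top0");g=load("side0")
T=lambda *p:(np.array(p,float)+.5)/4-.5+[238,165]
S=lambda *p:(np.array(p,float)+.5)/4.5-.5+[265,190]
P=onplane(f,T((22,243),(683,65),(748,268),(80,452)),.012)[:,:2]
L=np.array([[130,-52],[-205,-52],[-205,52],[130,52]])/1000.  # jig x->+world y; jig y -> -world x ; +x side is jig y<0
pm,lm=P.mean(0),L.mean(0);H=(L-lm).T@(P-pm);U,_,V=np.linalg.svd(H);R=V.T@np.diag([1,np.linalg.det(V.T@U.T)])@U.T
t=pm-R@lm;print("jig",t,"yaw",np.arctan2(R[1,0],R[0,0]),"res mm",((L@R.T+t-P)*1000).round(1).tolist())
J=lambda p:np.r_[R@np.array(p[:2])+t,p[2]]
inv=lambda p:np.r_[R.T@(np.array(p[:2])-t),p[2]].round(4)
np.savez("jig.npz",R=R,t=t)
print("side corners in jig",[inv(p) for p in onplane(g,S((128,545),(383,530),(57,195)),.012)])
for a,b in (((405,180),(133,220)),((600,128),(113,153)),((20,298),(270,112)),((192,85),(-5,335))):
    p,e=tri(f,T(a)[0],g,S(b)[0]);print("tri",p.round(4),inv(p),e.round(4))
Q=onplane(f,T((405,180),(600,128),(633,240),(437,293)),.057);print("carton top",[inv(p) for p in Q],inv(Q.mean(0)))
print("grip mask tip check: proj lever tip", proj(f,[J((.121,0,.176))]),proj(g,[J((.121,0,.176))]))
print("padlock,weight,tape", [inv(p) for p in onplane(f,T((378,445),(320,475),(195,98),(480,0)),.02)])
E
```

```text
jig [0.51872724 0.27146452] yaw 1.8417878823869434 res mm [[-0.7, 0.7], [1.2, -1.6], [0.2, -2.1], [-0.6, 3.0]]
side corners in jig [array([ 0.1384, -0.0506,  0.012 ]), array([0.1381, 0.0485, 0.012 ]), array([-0.1966, -0.0522,  0.012 ])]
tri [0.5581 0.2268 0.0602] [-0.0536 -0.026   0.0602] 0.0017
tri [0.5832 0.1363 0.0555] [-0.1475 -0.0259  0.0555] 0.0012
tri [0.485  0.3879 0.1813] [0.1212 0.0014 0.1813] 0.0048
tri [0.6038 0.3261 0.0482] [ 0.0298 -0.0966  0.0482] 0.0023
carton top [array([-0.0537, -0.0257,  0.057 ]), array([-0.1471, -0.0251,  0.057 ]), array([-0.1462,  0.029 ,  0.057 ]), array([-0.0532,  0.0288,  0.057 ])] [-0.1001  0.0017  0.057 ]
grip mask tip check: proj lever tip [[243.00015654 240.17065389]] [[322.2371755 217.2769053]]
padlock,weight,tape [array([-0.01  ,  0.0866,  0.02  ]), array([0.02  , 0.0928, 0.02  ]), array([ 0.0296, -0.0976,  0.02  ]), array([-0.1168, -0.1073,  0.02  ])]
```

Call:
send_rows:
  rows:
    - [[0, 0, -5], [0, 0, 0.136]]
    - [[0, 0, -5], [0, 0, 0.136]]
    - [[0, 0, -5], [0, 0, 0.136]]
    - [[0, 0, -5], [0, 0, 0.136]]
    - [[0, 0, -5], [0, 0, 0.136]]
    - [[0, 0, -5], [0, 0, 0.136]]
    - [[0, 0, -5], [0, 0, 0.136]]
  gripper: -1

```text
time_s: 0.8
position: [0.2196, 0.6114, 0.2491]
eef_rot: [0.0, 0.606, 0.795, -0.001]
force: [0.9, 0.6, 0.1]
grip_width: 0.0446
finger_force: 0.0
```

Call:
send_rows:
  rows:
    - [[-20, 7, 0], [0, 0, 0]]
    - [[-40, 14, 0], [0, 0, 0]]
    - [[-48, 16, 0], [0, 0, 0]]
    - [[-48, 16, 0], [0, 0, 0]]
    - [[-48, 16, 0], [0, 0, 0]]
    - [[-48, 16, 0], [0, 0, 0]]
    - [[-48, 16, 0], [0, 0, 0]]
    - [[-48, 16, 0], [0, 0, 0]]
    - [[-48, 16, 0], [0, 0, 0]]
    - [[-48, 16, 0], [0, 0, 0]]
    - [[-48, 16, 0], [0, 0, 0]]
    - [[-48, 16, 0], [0, 0, 0]]

```text
time_s: 2.0
position: [0.5369, 0.1427, 0.2491]
eef_rot: [-0.0, 0.603, 0.798, -0.0]
force: [1.0, 0.9, 0.3]
grip_width: 0.0
finger_force: 0.0
```

Call:
send_rows:
  rows:
    - [[-40, 14, 0], [0, 0, 0]]
    - [[0, 0, 0], [0, 0, 0]]
    - [[0, 0, 0], [0, 0, 0]]
    - [[0, 0, 0], [0, 0, 0]]

```text
time_s: 2.4
position: [0.5602, 0.1113, 0.2492]
eef_rot: [-0.0, 0.603, 0.797, -0.0]
force: [-0.0, -0.1, -0.4]
grip_width: 0.0005
finger_force: 0.0
```

```bash
cat > where.py <<'E'
from station import env
from h import *
from scipy.spatial.transform import Rotation as Ro
j=np.load("jig.npz");R,t=j["R"],j["t"]
s=env.sense();p=s["position"];q=s["eef_rot"];M=Ro.from_quat([*q[1:],q[0]]).as_matrix()
J=np.eye(3);J[:2,:2]=R
print("t",s["time_s"],"tcp jig mm",((R.T@(p[:2]-t))*1000).round(1),p[2]*1000,"F jig",(J.T@s["force"]).round(2),"w",s["grip_width"])
print("tool axes in jig\n",(J.T@M).round(3),"\nq",np.round(s["qpos"],2))
E
python3 where.py
```

```text
t 2.4 tcp jig mm [-165.4    2.9] 249.1999277138195 F jig [-0.05  0.03 -0.39] w 0.00047086609151085045
tool axes in jig
 [[ 1.     0.004  0.   ]
 [ 0.004 -1.     0.001]
 [ 0.    -0.001 -1.   ]] 
q [ 0.1  -0.07  1.79  0.    1.42 -0.17]
```

Call:
send_rows:
  rows:
    - [[-9, 2, 10], [0, 0, 0]]
    - [[0, 0, 40], [0, 0, 0]]
    - [[0, 0, 45], [0, 0, 0]]
    - [[0, 0, 40], [0, 0, 0]]
    - [[0, 0, 30], [0, 0, 0]]
    - [[0, 0, 25], [0, 0, 0]]
    - [[0, 0, 15], [0, 0, 0]]
    - [[0, 0, 9], [0, 0, 0]]
    - [[0, 0, 0], [0, 0, 0]]
    - [[0, 0, 0], [0, 0, 0]]

```text
time_s: 3.4
position: [0.5663, 0.1032, 0.0368]
eef_rot: [0.001, 0.604, 0.797, 0.001]
force: [0.4, 0.6, 0.9]
grip_width: 0.0007
finger_force: 0.0
```

```bash
python3 where.py; python3 - <<'E'
from station import env
import cv2,numpy as np
I=[]
for n in("top","side"):
    f=env.grab_frame(n);np.save(n+"1.npy",f,allow_pickle=True);I.append(f["image"])
a=cv2.resize(I[0][165:305,238:438],(400,280));b=cv2.resize(I[1][190:320,245:385],(301,280))
cv2.imwrite("pics/c1.png",np.hstack([a,b])[...,::-1])
E
```

```text
t 3.4 tcp jig mm [-174.9   -0.8] 36.817635251665386 F jig [ 0.48 -0.59  0.91] w 0.0006674949350272789
tool axes in jig
 [[ 1.     0.003 -0.   ]
 [ 0.003 -1.    -0.002]
 [-0.     0.002 -1.   ]] 
q [ 0.09  0.14  1.95 -0.    1.05 -0.19]
```

View pics/c1.png

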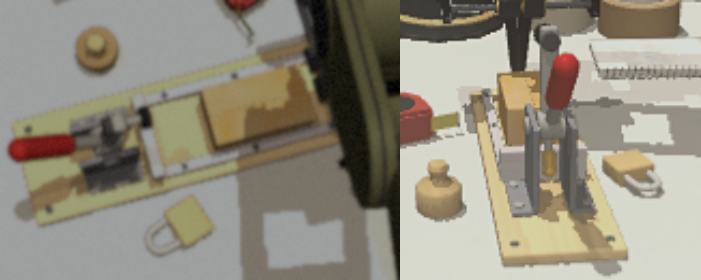

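The gripper (arm at right, crop x≈340) stands behind the carton with a gap; nothing else has moved. Pushing begins.

Call:
send_rows:
  rows:
    - [[4, 0, 0], [0, 0, 0]]
    - [[5, 0, 0], [0, 0, 0]]
    - [[5, 0, 0], [0, 0, 0]]
    - [[5, 0, 0], [0, 0, 0]]
    - [[5, 0, 0], [0, 0, 0]]
    - [[5, 0, 0], [0, 0, 0]]
    - [[5, 0, 0], [0, 0, 0]]
    - [[5, 0, 0], [0, 0, 0]]
    - [[5, 0, 0], [0, 0, 0]]
    - [[4, 0, 0], [0, 0, 0]]

```text
time_s: 4.5
position: [0.5526, 0.1495, 0.036]
eef_rot: [0.0, 0.604, 0.797, 0.0]
force: [1.2, -5.0, 2.6]
grip_width: 0.0005
finger_force: 2.1
```

Call:
send_rows:
  rows:
    - [[3, 0, 0], [0, 0, 0]]
    - [[3, 0, 0], [0, 0, 0]]
    - [[2, 0, 0], [0, 0, 0]]
    - [[2, 0, 0], [0, 0, 0]]

```text
time_s: 4.9
position: [0.5497, 0.1589, 0.0357]
eef_rot: [0.0, 0.604, 0.797, -0.0]
force: [1.6, -3.8, 3.5]
grip_width: 0.0002
finger_force: 2.1
```

```bash
python3 where.py
```

```text
t 4.9 tcp jig mm [-116.8    0.3] 35.66565545375617 F jig [-4.09 -0.52  3.46] w 0.00017492464903822466
tool axes in jig
 [[ 1.     0.003 -0.   ]
 [ 0.003 -1.    -0.   ]
 [-0.     0.    -1.   ]] 
q [ 0.19  0.13  1.96 -0.    1.05 -0.09]
```

Call:
send_rows:
  rows:
    - [[2, 0, 0], [0, 0, 0]]
    - [[2, 0, 0], [0, 0, 0]]
    - [[2, 0, 0], [0, 0, 0]]
    - [[1, 0, 0], [0, 0, 0]]
    - [[1, 0, 0], [0, 0, 0]]
    - [[0, 0, 0], [0, 0, 0]]

```text
time_s: 5.5
position: [0.5474, 0.1667, 0.0356]
eef_rot: [-0.0, 0.604, 0.797, 0.0]
force: [1.4, -3.2, 2.5]
grip_width: 0.0007
finger_force: 1.7
```

Call:
send_rows:
  rows:
    - [[1, 0, 0], [0, 0, 0]]
    - [[1, 0, 0], [0, 0, 0]]
    - [[0, 0, 0], [0, 0, 0]]

```text
time_s: 5.8
position: [0.5469, 0.1685, 0.0356]
eef_rot: [-0.0, 0.604, 0.797, -0.0]
force: [0.7, -3.3, 3.1]
grip_width: -0.0
finger_force: 1.7
```

Call:
send_rows:
  rows:
    - [[1, 0, 0], [0, 0, 0]]
    - [[1, 0, 0], [0, 0, 0]]
    - [[0, 0, 0], [0, 0, 0]]

```text
time_s: 6.1
position: [0.5467, 0.1692, 0.0356]
eef_rot: [0.001, 0.604, 0.797, -0.001]
force: [1.6, -8.3, 2.5]
grip_width: 0.0004
finger_force: 4.1
```

```bash
python3 where.py
```

```text
t 6.1 tcp jig mm [-106.     0.4] 35.59538230782239 F jig [-8.44  0.71  2.52] w 0.0004263951472409445
tool axes in jig
 [[ 1.     0.004 -0.002]
 [ 0.004 -1.     0.   ]
 [-0.002 -0.    -1.   ]] 
q [ 0.21  0.13  1.96 -0.    1.05 -0.07]
```

Call:
send_rows:
  rows:
    - [[1, 0, 0], [0, 0, 0]]
    - [[1, 0, 0], [0, 0, 0]]
    - [[0, 0, 0], [0, 0, 0]]
    - [[0, 0, 0], [0, 0, 0]]

```text
time_s: 6.5
position: [0.5466, 0.1692, 0.0356]
eef_rot: [0.002, 0.603, 0.797, -0.002]
force: [3.1, -15.3, 2.7]
grip_width: 0.0004
finger_force: 7.3
```

Call:
send_rows:
  rows:
    - [[-4, 0, 0], [0, 0, 0]]
    - [[-8, 0, 0], [0, 0, 0]]
    - [[-12, 0, 0], [0, 0, 0]]
    - [[0, 0, -20], [0, 0, 0]]
    - [[0, 0, -40], [0, 0, 0]]
    - [[0, 0, -45], [0, 0, 0]]
    - [[0, 0, -45], [0, 0, 0]]
    - [[0, 0, -40], [0, 0, 0]]
    - [[0, 0, -25], [0, 0, 0]]
    - [[0, 0, 0], [0, 0, 0]]
    - [[0, 0, 0], [0, 0, 0]]

```text
time_s: 7.6
position: [0.5523, 0.149, 0.2504]
eef_rot: [-0.0, 0.604, 0.797, 0.0]
force: [-0.0, 0.1, -0.4]
grip_width: 0.0003
finger_force: 0.0
```

Call:
send_rows:
  rows:
    - [[20, 0, 0], [0, 0, 0]]
    - [[40, 0, 0], [0, 0, 0]]
    - [[45, 0, 0], [0, 0, 0]]
    - [[45, 0, 0], [0, 0, 0]]
    - [[45, 0, 0], [0, 0, 0]]
    - [[45, 0, 0], [0, 0, 0]]
    - [[35, 0, 0], [0, 0, 0]]
    - [[20, 0, 0], [0, 0, 0]]
    - [[0, 0, 0], [0, 0, 0]]
    - [[0, 0, 0], [0, 0, 0]]

```text
time_s: 8.6
position: [0.4724, 0.4322, 0.249]
eef_rot: [-0.0, 0.604, 0.797, -0.001]
force: [-0.1, -1.1, 0.3]
grip_width: 0.0003
finger_force: 0.0
```

```bash
python3 where.py
```

```text
t 8.6 tcp jig mm [167.3   1.6] 248.98610647582876 F jig [-1.08  0.37  0.34] w 0.00025130284904784203
tool axes in jig
 [[ 1.     0.003 -0.002]
 [ 0.003 -1.     0.002]
 [-0.002 -0.002 -1.   ]] 
q [ 0.66  0.09  1.63 -0.    1.42  0.38]
```

Now a look at carton and jig, with the arm clear of the carton.

```bash
python3 - <<'E'
from station import env
import cv2,numpy as np
I=[]
for n in("top","side"):
    f=env.grab_frame(n);I.append(f["image"])
a=cv2.resize(I[0][165:305,238:438],(400,280));b=cv2.resize(I[1][150:320,225:405],(296,280))
cv2.imwrite("pics/c2.png",np.hstack([a,b])[...,::-1])
E
```

```text
(no output)
```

View pics/c2.png

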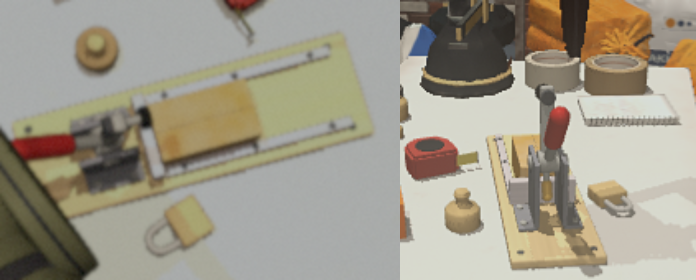

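The carton's end now meets the stop (crop x≈150), neighbours unmoved, fingers hang beyond the lever. Descend and push the lever.

Call:
send_rows:
  rows:
    - [[0, 0, 20], [0, 0, 0]]
    - [[0, 0, 30], [0, 0, 0]]
    - [[0, 0, 25], [0, 0, 0]]
    - [[0, 0, 12], [0, 0, 0]]
    - [[0, 0, 0], [0, 0, 0]]
    - [[-8, 0, 0], [0, 0, 0]]
    - [[-8, 0, 0], [0, 0, 0]]
    - [[-8, 0, 0], [0, 0, 0]]
    - [[-6, 0, 0], [0, 0, 0]]
    - [[-6, 0, 0], [0, 0, 0]]
    - [[-6, 0, 0], [0, 0, 0]]

```text
time_s: 9.8
position: [0.4842, 0.397, 0.1673]
eef_rot: [-0.003, 0.604, 0.797, 0.005]
force: [-5.3, 12.5, 8.4]
grip_width: 0.0008
finger_force: 6.7
```

Call:
send_rows:
  rows:
    - [[-6, 0, 0], [0, 0, 0]]
    - [[-6, 0, 0], [0, 0, 0]]
    - [[-6, 0, 0], [0, 0, 0]]
    - [[-6, 0, 0], [0, 0, 0]]

```text
time_s: 10.2
position: [0.491, 0.3719, 0.1665]
eef_rot: [-0.001, 0.604, 0.797, 0.003]
force: [-1.7, 5.0, 4.4]
grip_width: 0.0004
finger_force: 3.0
```

```bash
python3 where.py
```

```text
t 10.2 tcp jig mm [104.2  -0.2] 166.51510338071787 F jig [5.25 0.35 4.4 ] w 0.00042482212932431145
tool axes in jig
 [[ 1.     0.003  0.006]
 [ 0.003 -1.    -0.004]
 [ 0.006  0.004 -1.   ]] 
q [0.56 0.08 1.78 0.   1.28 0.28]
```

Call:
send_rows:
  rows:
    - [[-6, 0, 0], [0, 0, 0]]
    - [[-6, 0, 0], [0, 0, 0]]
    - [[-6, 0, 0], [0, 0, 0]]
    - [[-6, 0, 0], [0, 0, 0]]
    - [[-6, 0, 0], [0, 0, 0]]

```text
time_s: 10.7
position: [0.4986, 0.3397, 0.1632]
eef_rot: [0.0, 0.604, 0.797, -0.001]
force: [0.3, 0.2, 1.1]
grip_width: 0.0005
finger_force: 0.4
```

Call:
send_rows:
  rows:
    - [[-5, 0, 0], [0, 0, 0]]
    - [[-5, 0, 0], [0, 0, 0]]
    - [[-5, 0, 0], [0, 0, 0]]
    - [[-5, 0, 0], [0, 0, 0]]
    - [[-4, 0, 0], [0, 0, 0]]
    - [[0, 0, 0], [0, 0, 0]]

```text
time_s: 11.3
position: [0.5052, 0.3171, 0.1636]
eef_rot: [0.0, 0.604, 0.797, -0.0]
force: [0.3, 0.0, -0.1]
grip_width: 0.0008
finger_force: 0.0
```

```bash
python3 where.py; python3 - <<'E'
from station import env
import cv2
f=env.grab_frame("side");cv2.imwrite("pics/s3.png",cv2.resize(f["image"][150:320,225:405],None,fx=3,fy=3)[...,::-1])
E
```

```text
t 11.3 tcp jig mm [47.6  0.8] 163.60064710277734 F jig [-0.07 -0.34 -0.05] w 0.0007534748015488796
tool axes in jig
 [[ 1.     0.002 -0.   ]
 [ 0.002 -1.     0.   ]
 [-0.    -0.    -1.   ]] 
q [ 0.47  0.04  1.82 -0.    1.27  0.2 ]
```

View pics/s3.png

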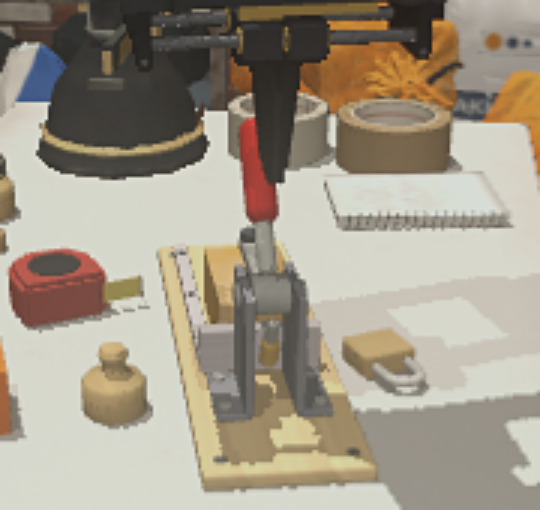

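The lever has swung over (grip at (258,170) behind the fingers, pad down at (248,238)). Retreating.

Call:
send_rows:
  rows:
    - [[15, 0, 0], [0, 0, 0]]
    - [[30, 0, -10], [0, 0, 0]]
    - [[40, 0, -30], [0, 0, 0]]
    - [[40, 0, -30], [0, 0, 0]]
    - [[40, 0, -20], [0, 0, 0]]
    - [[40, 0, 0], [0, 0, 0]]
    - [[40, 0, 0], [0, 0, 0]]
    - [[40, 0, 0], [0, 0, 0]]
    - [[20, 0, 0], [0, 0, 0]]
    - [[0, 0, 0], [0, 0, 0]]
    - [[0, 0, 0], [0, 0, 0]]

```text
time_s: 12.45
position: [0.4217, 0.6119, 0.2531]
eef_rot: [0.0, 0.603, 0.797, -0.0]
force: [-0.5, 0.3, 0.6]
grip_width: 0.0003
finger_force: 0.0
```

```bash
python3 where.py; python3 - <<'E'
from station import env
import cv2,numpy as np
I=[env.grab_frame(n)["image"] for n in("top","side")]
a=cv2.resize(I[0][165:305,238:438],(457,320),interpolation=cv2.INTER_CUBIC);b=cv2.resize(I[1][150:320,225:405],(339,320))
cv2.imwrite("pics/c4.png",np.hstack([a,b])[...,::-1])
E
```

```text
t 12.45 tcp jig mm [354.    2.4] 253.133224596515 F jig [0.41 0.4  0.59] w 0.00025290744247524673
tool axes in jig
 [[ 1.     0.004 -0.001]
 [ 0.004 -1.     0.001]
 [-0.001 -0.001 -1.   ]] 
q [ 0.9   0.31  1.37 -0.    1.46  0.62]
```

View pics/c4.png

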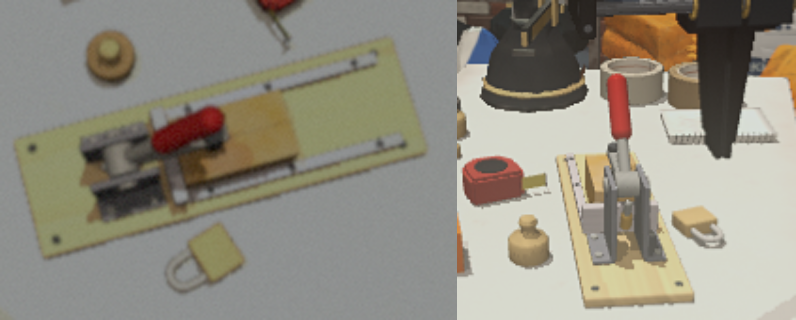

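The lever rests over the carton (grip at (190,130)), the carton's rear edge is unchanged at (297,140), its neighbours are unmoved, and the arm is clear.

```bash
python3 -c "
from station import env
print(env.finish_job())"
```

```text
the job is handed in; nothing more can be done
None
```

I pushed the carton against the end stop, snapped the clamp over onto it, backed the arm clear and handed the job in at about 12.5 s; the final pictures show everything in place, but the hand-in returned no verdict and I could not measure the pad's force.

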